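Clip a heat-sink tweezer on a pendant tang

ROBOT

A 7-joint arm with a two-finger parallel gripper is mounted at the origin on the work surface. World frame = base frame: x ahead of the robot, y to its left, z up, the work surface at z = 0. Lengths are in m, angles in degrees, forces in N, time in s.
With the tool pointing down it reaches from about 0.35 to 0.9 m from the base axis. Payload 19.9 kg.
Tool frame: the origin (TCP) lies midway between the tips of the shut fingers; the grasp point (between the pads) lies 19 mm behind it (grip_point_offset is the distance from the TCP to the grasp point, in m); z points along the fingers, y is the line along which they close (so a half turn about z gives the same grasp; the last joint's range is limited). The gripper opens to 85 mm and grips with 20 to 120 N. Pads are 22 mm wide; open, the fingers measure 114 mm over their backs; the gripper's body (76 mm by 85 mm) begins 54 mm behind the grasp point. The pads swing forward as they close: fully open they stand 13 mm farther back than shut.
Start: joints at [70.961, 23.915, -0.59, 92.452, 0.269, 63.638, -3.037], TCP at [0.179, -0.599, 0.231] pointing down, gripper open.
Joint ranges: [-161.28, 161.28], [-22.2, 115.67], [-73.04, 71.86], [3.21, 147.25], [-68.34, 248.33], [10.77, 114.83], [-161.83, 161.83]. Speed limits (degrees/s): [108.29, 108.29, 136.94, 136.94, 172.46, 172.46, 172.46].

INTERFACE

Orientations are given as a 3x3 rotation matrix whose columns are the frame's x, y, z axes.
In Python, from cell import observe, capture, close_job, grip_point_offset gives the robot as it stands.
- The arm moves only by the tool carry_out, never from a script. Its argument "rows" is one flat list of numbers, 4 for each row, row after row: the shift along the world's x, y, z in units of 120 mm (1.0 is 120 mm), then the turn about the world's z in units of 45 degrees (1.0 is 45 degrees). In form: [dx, dy, dz, twist, dx, dy, dz, twist, ...]. A call has 1 to 20 rows; each row is the pose to reach, as a shift and turn from the pose commanded when the call began; what a row does not reach only later rows make up. A row lasts 1/12 s, in which the tool goes at most 41.7 mm and 7.16 degrees, less where a joint would pass 70% of its speed; a pose out of reach is approached as far as the arm can. A call with a number of a shift or a turn outside -1 to 1 is refused whole. A call with a gripper value outside its range is refused whole. "hand" is the gripper's target within -1 to 1 (shut at 1, half-way at 0, fully open at -1), set as the call begins (left out, the last holds). The fingers move at their own pace and stop on an object; "newtons" is the grip in N (left out, the last holds). Time passes only in rows, so rows that repeat a pose let the fingers close. It gives the time, the measured TCP pose, the force, the opening and the grip force at its end, in the units of the state.
- observe(): the state, without advancing time (a new reading comes with each control period).
- capture(name): name is "side" or "top"; returns a dict with "frame" (480x640x3 uint8, red, green, blue), "fov_y" (degrees; the focal length in pixels is half the picture's height over the tangent of half this angle, whatever the lens; pixels are square), "cx", "cy" (the principal point, pixels), "R" (3x3) and "t" (3): a world point X has camera coordinates R X + t. Camera axes: x right, y down, z forward; pixel columns grow to the right and rows downward; lengths in m; the calibration is good to about 2 mm. A picture is of the moment at which its call begins. There is no depth.
- close_job(): hands the job in; it is judged then, once.
The state is a dict: "time": time; "joints": joint angles; "joint_vel": joint speeds; "joint_efforts": joint torques, N m; "tool_pos": TCP position; "tool_rot": TCP orientation; "contact_force": force on the tool from outside, world axes, zero at the start; "wrist_torque": the same for the moment, N m; "grip_width": finger opening in m; "grasp_force": force on a finger pad.
Only numpy, scipy, OpenCV 4.12 (cv2) and the standard library are available. Lean on these libraries where they do the work, as an engineer would, in place of code of your own. Each camera call takes 0.05 s, during which the arm holds its last target. There are 200 camera calls.

TASK

Pick up the self-closing tweezers by their wooden grips, squeezing them open no harder than needed, set them flat on the soldering board and slide them along it around the tang of the standing pendant until you feel the throat bear on the tang's edge, with a light steady push of about 4 newtons for half a second. Then let them close so that the tang is locked in the recess of the jaws, and leave them lying flat on the board as a heat sink. Be gentle with the pendant and the board, and leave the ring on its stand and the little jar where they are.

Things in the scene. Friction and masses are not known exactly. Their poses are not given: they have to be found in the camera images.
- grips (a point): Self-closing (cross-lock) tweezers, 164 mm long, about 90 g, lying flat. The point is midway between their two dark wooden grips, 12 mm above the underside. Axes: x to the jaws, z up. The grips are 44 mm long (x), stand from 1 to 23 mm above the underside, outer faces 36 mm apart (y) when shut. A pivot block 24 by 14 by 18 mm high is centred 70 mm behind (-x).
- limb_a (a joint): Turn of each limb of the tweezers (both alike): 0 shut, 0.057 rad with the grips squeezed to 28 mm, 0.07 at the hard stop (26 mm), 0.008 when shut with the tang in the jaws' recess, 0.02 or more if not. Squeezing the grips OPENS the jaws: it starts at 10 N on each grip, 14 N at 28 mm, where the jaws gape 15 mm. Let go, they spring shut. Over 45 N on a grip bends them.
- throat (a point): Flat front face of the tweezers' throat, a steel stop 14 mm wide between the jaw roots; 50 mm ahead (+x) of the grips point, 8 mm above the underside; face 0 to 14 mm above it. The jaws reach 32 mm ahead of it, 3 to 13 mm above the underside, open 28 mm wide overall. Next to the throat they have a recess 14.5 mm long, 2 mm deep in each jaw, that takes the 12 mm tang. Axes as for grips.
- board: The soldering board, a fixed pale slab 280 mm (x) by 200 mm (y), 15 mm thick; origin at the centre of its underside, z up. The pendant and the ring's stand stand on its far (+x) half, side by side. A push of over 10 N by the open tweezers would bend the tang (rigid below that); pressing them on the board with over 20 N would crack it.
- pendant: Slotted plate flush in the board; the pendant's tang is clamped in it. Origin at the slot's middle, on the board's face; x along the slot. The tang is an upright flat bar, 12 mm long (x), 6 thick (y), 30 high, a 32 mm upright disc on top, its centre anywhere within 14 mm of the origin along x (NOT measured: feel for it). Its -x edge takes the throat: the tweezers come along +x, axes in line.
- ring_mid (a point): Bystander: a finger ring upright on a round brass foot 32 mm across, 40 mm high in all, loose on the board beside the pendant; the point is 20 mm above the board. Leave it.
- vial: Bystander: a small glass jar with a black cap, 24 mm across, 45 mm high, loose on the bench; origin at the centre of its underside. Leave it.
There are look-alikes about, which are no part of the job. What is shaped like the part that bears grips but pink or red is not meant.

How it is judged:
By the outcome, as a careful person would: the job done as asked, in the order asked, and still so for the second after the job is handed in, with the robot touching nothing.
It also fails if it takes over 53 s, if anything falls off the work surface, if the arm or the gripper's body presses on something with over 40 N, if the wrist force passes 120 N, or if a joint passes its speed limit or range.

## Working session

There is one attempt and no reset: what is moved stays moved. The work goes in short steps, Python scripts to look and compute and a tool call to move; the robot and the scene stay as the last step left them, time stands still between calls to the robot, and variables do not carry over. Pictures are saved under pics/ and viewed, at most 10 in all, crops included, and the job is handed in when it is done.

Besides the shell and the picture viewer there is one more tool, called after "Emit:" as a command line: name --argument value ..., lists and objects as JSON in quotes. carry_out: Moves the arm, as the interface text tells. Its arguments: {"type":"object","properties":{"rows":{"type":"array","items":{"type":"number","minimum":-1,"maximum":1}},"hand":{"type":"number"},"newtons":{"type":"number"}},"required":["rows"]}

```bash
mkdir -p pics; ls; python3 - <<'E'
from cell import *
import cv2,numpy as np,pickle
print(observe(),grip_point_offset)
d={}
for n in("top","side"):
    c=capture(n);d[n]=c;cv2.imwrite(f"pics/{n}0.png",c["frame"][:,:,::-1]);print(n,c["fov_y"],c["cx"],c["cy"],c["R"],c["t"])
pickle.dump(d,open("c0.pkl","wb"))
E
```

```text
pics
{'time': 0.0, 'joints': array([70.96285205, 23.94769226, -0.59162711, 92.48515089,  0.27014622,
       63.64065024, -3.03639176]), 'joint_vel': array([-0.00583259,  0.03925038,  0.10992048,  0.01355147,  0.05802589,
        0.078484  ,  0.02545807]), 'joint_efforts': array([ 2.45777963e-03, -8.64459801e+01,  6.80006593e-01, -4.34901381e+01,
        1.90402335e-02,  7.61516247e-03, -1.40637266e-05]), 'tool_pos': array([ 0.17907132, -0.59842347,  0.2306667 ]), 'tool_rot': array([[ 9.58014318e-01,  2.86720005e-01, -4.53260828e-04],
       [ 2.86720346e-01, -9.58013603e-01,  1.17451140e-03],
       [-9.74741248e-05, -1.25515784e-03, -9.99999208e-01]]), 'contact_force': array([-0.21732984, -0.31352532, -0.0641051 ]), 'wrist_torque': array([-0.04798389, -0.02413303, -0.00681098]), 'grasp_force': 0.0, 'grip_width': 0.08547262621354411} 0.0187
top 51.65519702153181 319.688857088541 237.8047775172087 [[ 0.00470376 -0.9999696   0.00621927]
 [-0.98485253 -0.00571048 -0.1733    ]
 [ 0.17333025 -0.0053099  -0.98484945]] [-0.04711271  0.48203161  0.92189842]
side 47.243897778789986 316.09689470342755 235.0363832142593 [[-0.77692409 -0.62948422  0.01177174]
 [-0.483033    0.58396983 -0.65242498]
 [ 0.40381689 -0.51257083 -0.75776188]] [0.34261317 0.27979732 0.82553708]
```

View pics/top0.png

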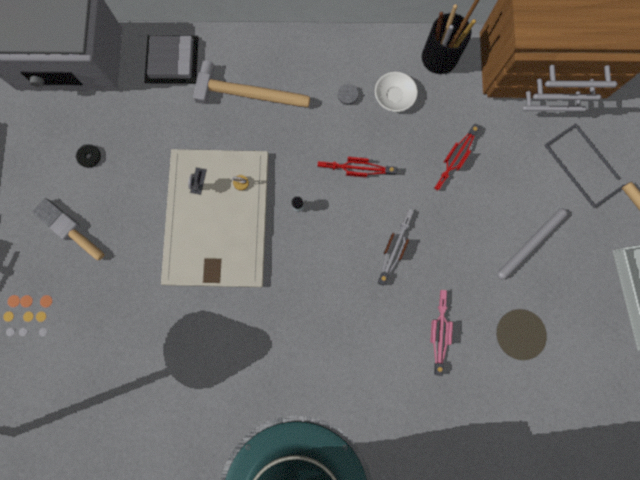

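View pics/side0.png

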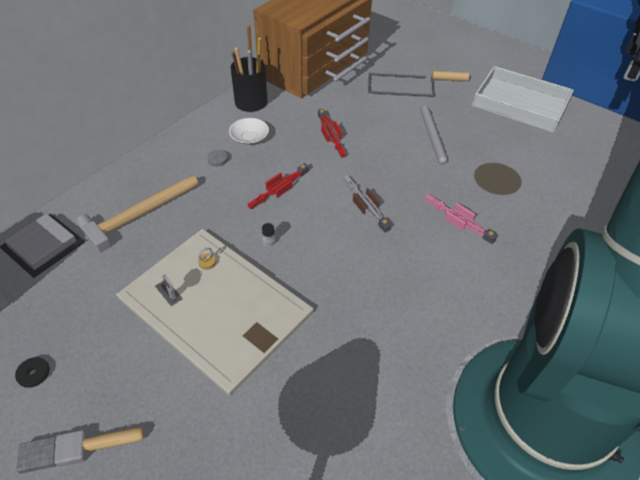

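Top view: the tweezers with brown grips are at (397,246), with the pivot at (384,279) and the jaws at (411,212). Look-alikes are red (357,167), red (458,157) and pink (442,333). I choose the brown-gripped one. The pendant is at (198,180), the ring at (241,183) and the jar at (297,203). In the side view the tweezers are at (367,202), the pendant at (168,290) and the ring at (207,258).

```bash
cat > h.py <<'E'
import numpy as np,cv2,pickle
def ray(c,u,v):
    f=240/np.tan(np.radians(c["fov_y"]/2))
    d=np.array([(u-c["cx"])/f,(v-c["cy"])/f,1.0]);R=np.array(c["R"]);t=np.array(c["t"])
    return -R.T@t,R.T@d
def plane(c,u,v,z):
    o,d=ray(c,u,v);return o+d*(z-o[2])/d[2]
def proj(c,X):
    f=240/np.tan(np.radians(c["fov_y"]/2));p=np.array(c["R"])@X+np.array(c["t"])
    return f*p[0]/p[2]+c["cx"],f*p[1]/p[2]+c["cy"]
def tri(cs,ps):
    A=np.zeros((3,3));b=np.zeros(3)
    for c,p in zip(cs,ps):
        o,d=ray(c,*p);d/=np.linalg.norm(d);M=np.eye(3)-np.outer(d,d);A+=M;b+=M@o
    return np.linalg.solve(A,b)
E
python3 - <<'E'
from h import *
d=pickle.load(open("c0.pkl","rb"))
T,S=d["top"],d["side"]
for n,c,(x0,x1,y0,y1) in(("top",T,(370,425,200,292)),("side",S,(335,400,165,240))):
    im=c["frame"][y0:y1,x0:x1].astype(int)
    r,g,b=im[...,0],im[...,1],im[...,2]
    m=((r-b>22)&(r<140)&(r-g>10)).astype(np.uint8)
    k,l,s,ce=cv2.connectedComponentsWithStats(m)
    for i in range(1,k):
        if s[i,4]>8: print(n,s[i],ce[i]+[x0,y0],plane(c,*(ce[i]+[x0,y0]),.02)[:2])
print("piv",plane(T,384,279,.018),"jaw",plane(T,411,212,.01),"sidepiv",plane(S,385.5,223.5,.018))
# board
hsv=cv2.cvtColor(T["frame"],cv2.COLOR_RGB2HSV)
m=cv2.inRange(T["frame"].astype(np.uint8),(150,140,120),(255,255,225));
sub=np.zeros_like(m);sub[140:295,155:275]=m[140:295,155:275]
cn=max(cv2.findContours(sub,0,2)[0],key=cv2.contourArea)
for p in cv2.boxPoints(cv2.minAreaRect(cn)):print("board",p,plane(T,*p,.015)[:2])
a=cv2.resize(T["frame"][200:292,365:430],None,fx=6,fy=6,interpolation=2)
b=cv2.resize(T["frame"][155:205,180:265],None,fx=4.5,fy=4.5,interpolation=2)
e=cv2.resize(S["frame"][235:315,140:230],None,fx=4.2,fy=4.2,interpolation=2)
o=np.zeros((600,800,3),np.uint8);o[:a.shape[0],:a.shape[1]]=a;o[:b.shape[0],400:400+b.shape[1]]=b[:,:400];o[240:240+e.shape[0],400:400+e.shape[1]]=e
cv2.imwrite("pics/crop1.png",o[:,:,::-1])
E
```

```text
top [15 34  9 19 45] [388.91111111 242.95555556] [ 0.47658616 -0.18236855]
top [29 39 10 21 50] [403.52 249.08] [ 0.46443519 -0.21113935]
top [11 76  5  5 14] [383.28571429 278.        ] [ 0.40677436 -0.16995262]
side [31 24 13 18 82] [372.17073171 196.8902439 ] [ 0.46265585 -0.20532808]
side [ 18  29  13  19 113] [358.68141593 202.83185841] [ 0.47374906 -0.17457816]
piv [ 0.40500114 -0.17159268  0.018     ] jaw [ 0.54224441 -0.22999276  0.01      ] sidepiv [ 0.40218462 -0.16445998  0.018     ]
board [160.63057 283.77393] [0.39357797 0.26725226]
board [166.39586 146.84827] [0.67572934 0.27236643]
board [266.59717 151.06726] [0.66805034 0.06561273]
board [260.83185 287.99292] [0.3863271  0.07037802]
```

View pics/crop1.png

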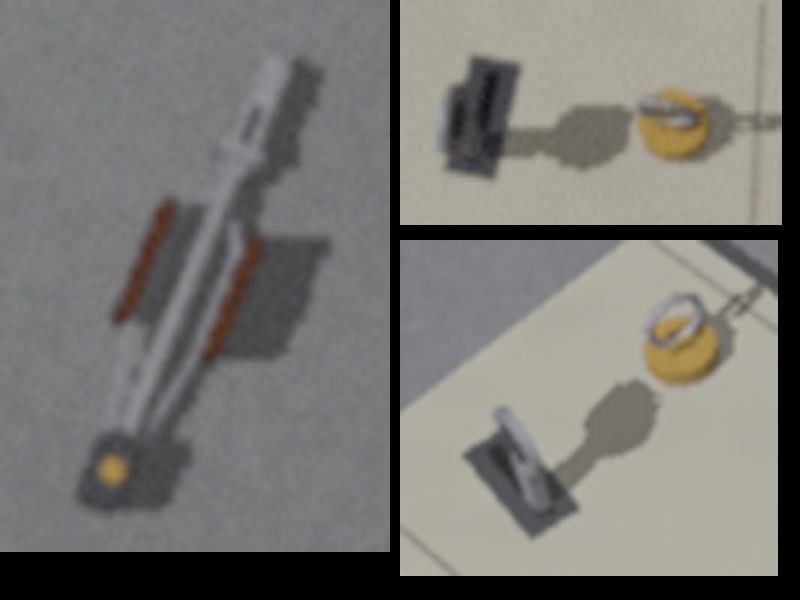

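The crop confirms brown grips, a grey body and the jaws pointing up-right. The dark pendant plate is tilted about -13°. Measured: grips centre near (0.469,-0.194), yaw near -23°. The distance from pivot to grips is 70 mm, which matches. Now the approach.

Emit:
carry_out --rows '[0.2,0.28,0,-0.07,0.4,0.56,0,-0.14,0.6,0.84,0,-0.22,0.6,0.84,0,-0.22]' --hand -0.2 --newtons 20

```text
time: 0.43
tool_pos: [0.2565, -0.4921, 0.2312]
tool_rot: [[0.993, 0.121, 0.001], [0.121, -0.993, 0.002], [0.002, -0.002, -1.0]]
contact_force: [1.1, -0.4, 0.8]
grip_width: 0.0513
grasp_force: 0.0
```

Emit:
carry_out --rows '[0.2,0.28,0,-0.07,0.4,0.56,0,-0.14,0.6,0.84,0,-0.22,0.6,0.84,0,-0.22]'

```text
time: 0.77
tool_pos: [0.3279, -0.391, 0.2313]
tool_rot: [[0.999, -0.052, 0.001], [-0.052, -0.999, 0.002], [0.001, -0.002, -1.0]]
contact_force: [0.9, -0.1, 0.3]
grip_width: 0.0513
grasp_force: 0.0
```

Emit:
carry_out --rows '[0.2,0.28,0,-0.07,0.4,0.56,-0.2,-0.14,0.6,0.84,-0.4,-0.22,0.6,0.84,-0.4,-0.22]'

```text
time: 1.1
tool_pos: [0.3969, -0.2913, 0.1809]
tool_rot: [[0.974, -0.225, -0.002], [-0.225, -0.974, 0.003], [-0.002, -0.002, -1.0]]
contact_force: [0.0, 0.6, -0.3]
grip_width: 0.0515
grasp_force: 0.0
```

Emit:
carry_out --rows '[0.2,0.28,0,-0.07,0.4,0.56,-0.1,-0.14,0.617,0.855,-0.2,-0.22,0.617,0.855,-0.2,-0.22,0.617,0.855,-0.2,-0.22,0.617,0.855,-0.2,-0.22]'

```text
time: 1.6
tool_pos: [0.469, -0.1939, 0.159]
tool_rot: [[0.922, -0.388, -0.001], [-0.388, -0.922, 0.0], [-0.001, 0.0, -1.0]]
contact_force: [-0.6, 0.1, 0.4]
grip_width: 0.0511
grasp_force: 0.0
```

```bash
python3 - <<'E'
from cell import *
from h import *
s=observe();print(s["time"],s["tool_pos"],s["tool_rot"].round(3).tolist(),s["grip_width"],s["contact_force"])
S=capture("side");T=capture("top");pickle.dump({"top":T,"side":S},open("c1.pkl","wb"))
d=pickle.load(open("c0.pkl","rb"))
o=np.zeros((560,800,3),np.uint8)
o[:,:400]=cv2.resize(S["frame"][120:260,310:410],(400,560));o[:,400:]=cv2.resize(T["frame"][170:310,350:450],(400,560))
cv2.imwrite("pics/app.png",o[:,:,::-1])
# plate/pendant: dark pixels in c0
for n,(x0,x1,y0,y1) in(("top",(185,212,162,200)),("side",(150,190,265,312))):
    c=d[n];g=cv2.cvtColor(c["frame"],cv2.COLOR_RGB2GRAY)[y0:y1,x0:x1]
    m=(g<105).astype(np.uint8);k,l,st,ce=cv2.connectedComponentsWithStats(m)
    i=1+np.argmax(st[1:,4]);cn=cv2.findContours((l==i).astype(np.uint8),0,2)[0][0].reshape(-1,2)+[x0,y0]
    P=np.array([plane(c,*p,.015)[:2] for p in cn],np.float32)*1000
    print(n,st[i],"rect mm",cv2.minAreaRect(P))
E
```

```text
1.6 [ 0.46904362 -0.19385665  0.1589934 ] [[0.922, -0.388, -0.001], [-0.388, -0.922, 0.0], [-0.001, 0.0, -1.0]] 0.051119915726735056 [-0.63229629  0.10634017  0.35435373]
top [  5   6  16  26 315] rect mm ((604.3192138671875, 205.30972290039062), (28.781160354614258, 53.02260971069336), 87.9766616821289)
side [  6  14  26  26 269] rect mm ((604.9971313476562, 205.29847717285156), (23.153656005859375, 55.887149810791016), 79.80863952636719)
```

View pics/app.png

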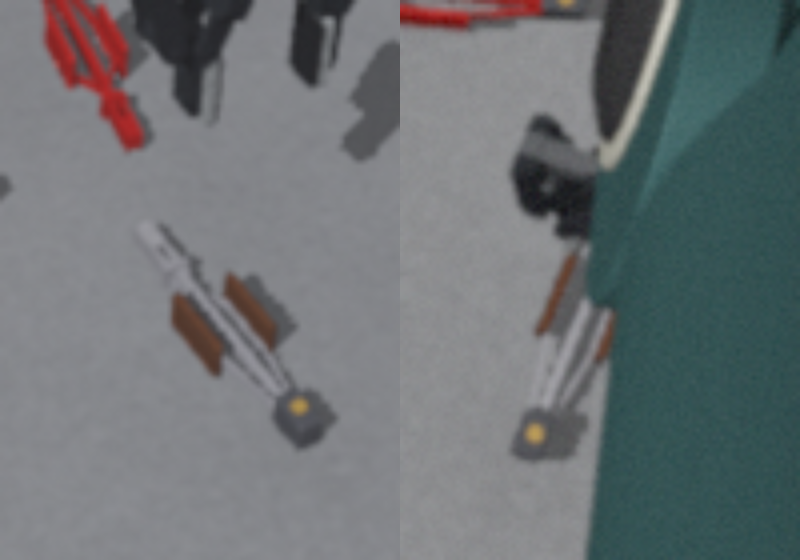

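The view shows the fingers above and behind the tweezers, open 51 mm and free of the red pair. Descending.

Emit:
carry_out --rows '[0,0,-0.25,0,0,0,-0.5,0,0,0,-0.75,0,0,0,-0.95,0,0,0,-0.95,0,0,0,-0.95,0]'

```text
time: 2.2
tool_pos: [0.4685, -0.1945, 0.0452]
tool_rot: [[0.92, -0.391, -0.002], [-0.391, -0.92, 0.001], [-0.002, 0.0, -1.0]]
contact_force: [0.1, -0.5, 0.4]
grip_width: 0.051
grasp_force: 0.0
```

```bash
python3 - <<'E'
from cell import *
from h import *
S=capture("side");s=observe();print(s["tool_pos"],s["contact_force"])
for z in(.01,.02):print([proj(S,np.array([.469+e*.388*a,-.194+e*.922*a,z])) for e in(1,-1) for a in (.018,.0255)])
cv2.imwrite("pics/pre.png",cv2.resize(S["frame"][120:260,310:420],(550,600*140//120*0+600))[:,:,::-1])
E
```

```text
[ 0.46934189 -0.19460345  0.04631797] [0.99743144 0.19491737 1.18727472]
[(np.float64(358.2599197860738), np.float64(205.01333993706456)), (np.float64(355.0475929014594), np.float64(206.26342025239612)), (np.float64(373.4886205933116), np.float64(199.0870753347973)), (np.float64(376.62215916741957), np.float64(197.86765557163875))]
[(np.float64(358.6111644228831), np.float64(201.5312187084492)), (np.float64(355.37729194925583), np.float64(202.78241927906825)), (np.float64(373.9406915235059), np.float64(195.60015209650376)), (np.float64(377.0947072475793), np.float64(194.37984848036402))]
```

View pics/pre.png

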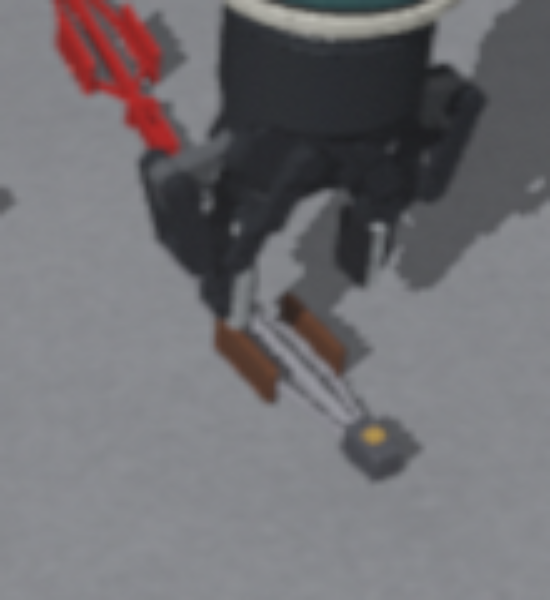

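The fingertips match their projected places at crop (232,310) and (342,274). The grips match within 1 px, so I descend.

Emit:
carry_out --rows '[0,0,-0.1,0,0,0,-0.2,0,0,0,-0.3,0,0,0,-0.34,0,0,0,-0.34,0,0,0,-0.34,0,0,0,-0.34,0]'

```text
time: 2.83
tool_pos: [0.4694, -0.1938, 0.0047]
tool_rot: [[0.921, -0.39, 0.0], [-0.39, -0.921, 0.0], [0.0, -0.0, -1.0]]
contact_force: [-1.1, -0.0, 0.8]
grip_width: 0.051
grasp_force: 0.0
```

Emit:
carry_out --rows '[0,0,0,0,0,0,0,0,0,0,0,0,0,0,0,0,0,0,0,0,0,0,0,0]' --hand 0.2

```text
time: 3.33
tool_pos: [0.4697, -0.1939, 0.005]
tool_rot: [[0.921, -0.39, 0.001], [-0.39, -0.921, -0.0], [0.001, -0.0, -1.0]]
contact_force: [1.6, -0.1, 5.2]
grip_width: 0.0342
grasp_force: 11.8
```

Emit:
carry_out --rows '[0,0,0,0,0,0,0,0,0,0,0,0,0,0,0,0,0,0,0,0,0,0,0,0]' --hand 0.3

```text
time: 3.83
tool_pos: [0.4702, -0.1941, 0.0054]
tool_rot: [[0.921, -0.39, 0.002], [-0.39, -0.921, -0.001], [0.002, -0.0, -1.0]]
contact_force: [0.8, -0.3, 8.5]
grip_width: 0.0301
grasp_force: 14.8
```

Emit:
carry_out --rows '[0,0,0.02,0,0,0,0.02,0,0,0,0.02,0,0,0,0.02,0,0,0,0.02,0,0,0,0.02,0]' --hand 0.34

```text
time: 4.33
tool_pos: [0.4691, -0.1937, 0.0068]
tool_rot: [[0.921, -0.39, -0.0], [-0.39, -0.921, 0.0], [-0.0, -0.0, -1.0]]
contact_force: [-0.0, 0.4, -0.8]
grip_width: 0.0282
grasp_force: 15.7
```

Emit:
carry_out --rows '[0,0,0.1,0,0,0,0.3,0,0,0,0.5,0,0,0,0.7,0,0,0,0.85,0,0,0,0.85,0,0,0,0.85,0,0,0,0.85,0]'

```text
time: 5.0
tool_pos: [0.4689, -0.1937, 0.1088]
tool_rot: [[0.921, -0.39, -0.0], [-0.39, -0.921, 0.0], [-0.0, -0.0, -1.0]]
contact_force: [-0.2, -0.2, -1.4]
grip_width: 0.0285
grasp_force: 15.6
```

```bash
python3 - <<'E'
from h import *
d=pickle.load(open("c0.pkl","rb"));T,S=d["top"],d["side"]
# plate corners read from crop1: top scale 4.5 origin (180,155) at x400; side scale 4.2 origin (140,235) at (400,240)
for p in[(475,55),(521,65),(495,178),(447,170)]:
    print("top",plane(T,180+(p[0]-400)/4.5-.4,155+p[1]/4.5-.4,.015)[:2].round(4))
for p in[(463,455),(505,430),(579,507),(534,538)]:
    print("side",plane(S,140+(p[0]-400)/4.2-.4,235+(p[1]-240)/4.2-.4,.015)[:2].round(4))
# clean mask print
a=cv2.resize(T["frame"][160:205,180:220],None,fx=10,fy=10,interpolation=2)
b=cv2.resize(S["frame"][260:320,145:195],None,fx=8,fy=8,interpolation=2)
o=np.zeros((480,800,3),np.uint8);o[:450,:400]=a;o[:,400:]=b
cv2.imwrite("pics/pend.png",o[:,:,::-1])
E
```

```text
top [0.6332 0.2088]
top [0.6286 0.1877]
top [0.5756 0.197 ]
top [0.5792 0.2188]
side [0.6325 0.2129]
side [0.6289 0.1933]
side [0.5758 0.1999]
side [0.5784 0.2216]
```

View pics/pend.png

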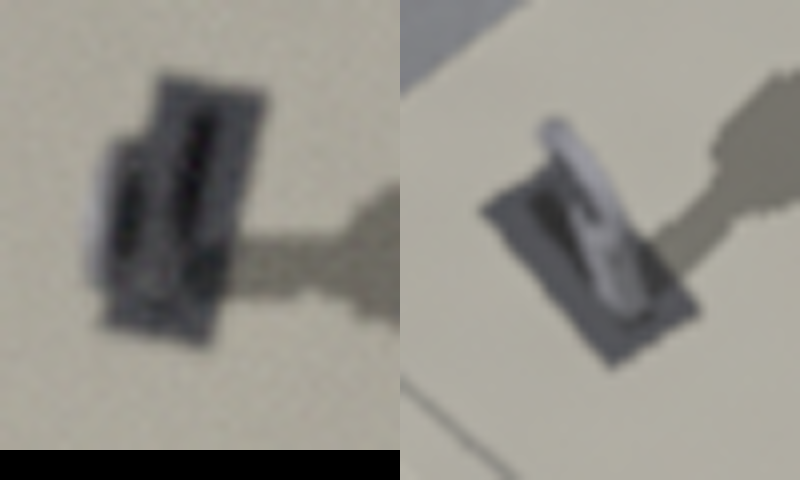

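Tweezers lifted. The picture shows the plate corners, the top-view slot near (195,170) and the tang at the near end of the slot. Plate centre averages (0.604,0.205), yaw near -9°. Carrying over to 118 mm behind it.

Emit:
carry_out --rows '[0.01,0.25,0,0.02,0.02,0.5,0,0.04,0.03,0.75,0,0.06,0.04,0.87,0,0.075]'

```text
time: 5.33
tool_pos: [0.4734, -0.0858, 0.1081]
tool_rot: [[0.944, -0.331, -0.002], [-0.331, -0.944, 0.001], [-0.002, -0.001, -1.0]]
contact_force: [0.5, 0.1, -0.9]
grip_width: 0.0286
grasp_force: 15.7
```

Emit:
carry_out --rows '[0.01,0.25,0,0.02,0.02,0.5,0,0.04,0.03,0.75,0,0.06,0.04,0.87,0,0.075]'

```text
time: 5.67
tool_pos: [0.4783, 0.0184, 0.1082]
tool_rot: [[0.961, -0.275, -0.001], [-0.275, -0.961, 0.001], [-0.002, -0.001, -1.0]]
contact_force: [0.0, 1.4, -0.6]
grip_width: 0.0283
grasp_force: 15.7
```

Emit:
carry_out --rows '[0.01,0.25,0,0.02,0.02,0.5,0,0.04,0.03,0.75,0,0.06,0.04,0.87,0,0.075]'

```text
time: 6.0
tool_pos: [0.4832, 0.1227, 0.1084]
tool_rot: [[0.976, -0.218, -0.001], [-0.218, -0.976, 0.001], [-0.001, -0.001, -1.0]]
contact_force: [-0.1, 0.7, -0.4]
grip_width: 0.0288
grasp_force: 15.7
```

Emit:
carry_out --rows '[0.01,0.25,0,0.02,0.02,0.5,0,0.04,0.03,0.75,-0.2,0.06,0.034,0.87,-0.4,0.077,0.034,0.87,-0.5,0.077,0.034,0.87,-0.5,0.077,0.034,0.87,-0.5,0.077]'

```text
time: 6.58
tool_pos: [0.4875, 0.2226, 0.0482]
tool_rot: [[0.987, -0.163, -0.002], [-0.163, -0.987, -0.001], [-0.002, 0.002, -1.0]]
contact_force: [0.3, 0.3, -1.3]
grip_width: 0.0288
grasp_force: 15.7
```

```bash
python3 - <<'E'
from cell import *
from h import *
s=observe();print(s["tool_pos"],np.degrees(np.arctan2(s["tool_rot"][1,0],s["tool_rot"][0,0])),s["contact_force"])
S=capture("side");T=capture("top");pickle.dump({"top":T,"side":S},open("c2.pkl","wb"))
o=np.zeros((600,800,3),np.uint8)
o[:,:400]=cv2.resize(T["frame"][155:305,150:250],(400,600),interpolation=2);o[:,400:]=cv2.resize(S["frame"][230:380,140:240],(400,600),interpolation=2)
cv2.imwrite("pics/set.png",o[:,:,::-1])
E
```

```text
[0.48745375 0.22262226 0.04823579] -9.397702571311573 [ 0.26821903  0.29711808 -1.31480726]
```

View pics/set.png

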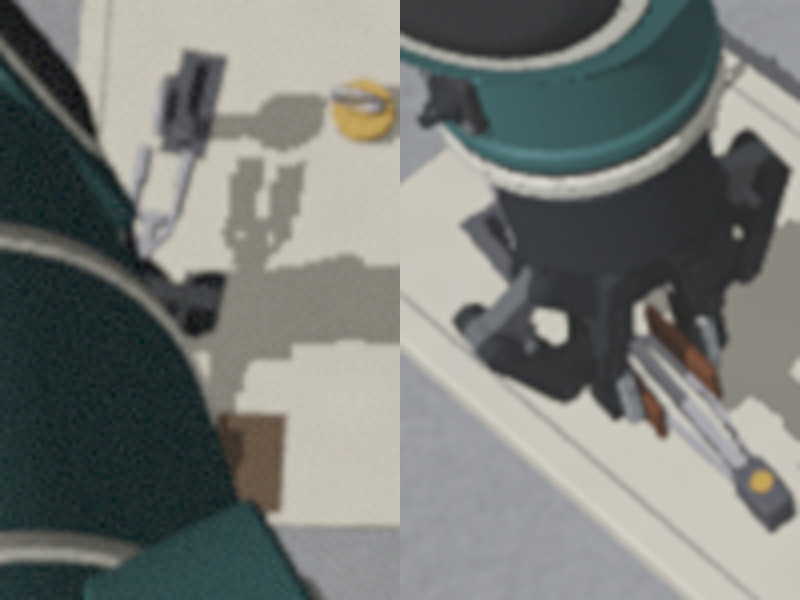

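The jaws are open, level and behind the plate (crop (160,170)). Lowering to just above the board.

Emit:
carry_out --rows '[0,0,-0.08,0,0,0,-0.16,0,0,0,-0.2,0,0,0,-0.21,0,0,0,-0.21,0,0,0,-0.21,0]'

```text
time: 7.18
tool_pos: [0.4877, 0.2239, 0.0237]
tool_rot: [[0.987, -0.162, -0.0], [-0.162, -0.987, 0.0], [-0.0, -0.0, -1.0]]
contact_force: [-0.4, -0.5, -0.7]
grip_width: 0.0284
grasp_force: 15.7
```

```bash
python3 - <<'E'
from cell import *
from h import *
s=observe();print(s["tool_pos"],s["contact_force"])
T=capture("top");pickle.dump(T,open("c3.pkl","wb"))
for c in[(.604,.205)]:
  pass
o=cv2.resize(T["frame"][160:230,175:235],(600,600*70//60),interpolation=2)[:600]
o=cv2.resize(T["frame"][162:222,172:232],(600,600),interpolation=2)
cv2.imwrite("pics/set2.png",o[:,:,::-1])
E
```

```text
[0.48773202 0.22390815 0.02366142] [-0.3926861  -0.53617479 -0.65075743]
```

View pics/set2.png

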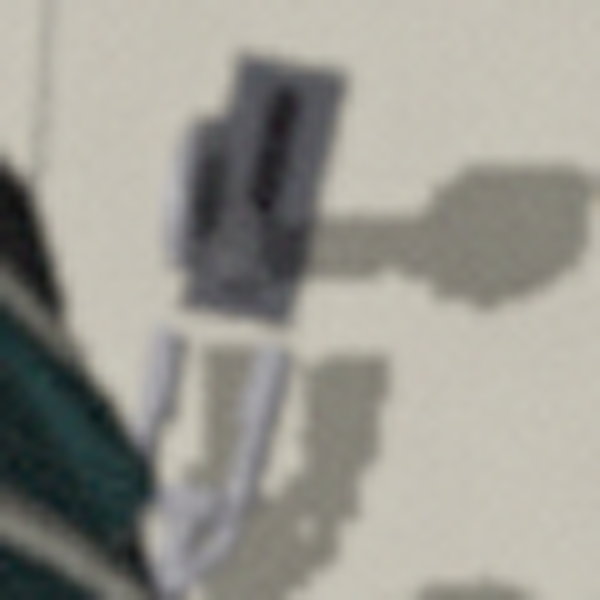

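```bash
python3 - <<'E'
from h import *
T=pickle.load(open("c3.pkl","rb"))
P=lambda x,y,z:plane(T,172+x/10-.45,162+y/10-.45,z)[:2]
C=np.array([P(*p,.015) for p in[(240,55),(347,72),(290,322),(183,305)]])
o=C.mean(0);a=(C[0]+C[1]-C[2]-C[3])/2;L=np.linalg.norm(a);a/=L;n=np.array([-a[1],a[0]])
print("centre",o.round(4),"yaw",np.degrees(np.arctan2(a[1],a[0])),L)
for nm,p,z in[("slot top",(287,90),.015),("slot mid",(270,200),.015),("tipL",(170,328),.030),("tipR",(272,347),.030),("tipLout",(157,332),.030),("tipRout",(290,350),.03),("throatL",(165,490),.0305),("throatR",(220,500),.0305),("Rout500",(243,500),.03)]:
    w=P(*p,z);print(nm,w.round(4),"along %.1f lat %.1f mm"%tuple(1000*np.array([(w-o)@a,(w-o)@n])))
s=np.array([.4877,.2239]);print("tcp",(s-o)@a,(s-o)@n)
E
```

```text
centre [0.6046 0.2038] yaw -9.774906236903472 0.05366319362356806
slot top [0.6254 0.2003] along 21.1 lat 0.1 mm
slot mid [0.602  0.2027] along -2.3 lat -1.5 mm
tipL [0.571  0.2176] along -35.4 lat 8.0 mm
tipR [0.5672 0.1971] along -35.7 lat -12.9 mm
tipLout [0.5702 0.2202] along -36.7 lat 10.3 mm
tipRout [0.5666 0.1935] along -35.6 lat -16.6 mm
throatL [0.5377 0.2168] along -68.1 lat 1.5 mm
throatR [0.5358 0.2058] along -68.1 lat -9.7 mm
Rout500 [0.5359 0.2014] along -67.3 lat -14.0 mm
tcp -0.11858630151361023 -9.380203026790262e-06
```

The jaws sit about 2.5 mm to the right of the plate axis, so I shift left and touch down.

Emit:
carry_out --rows '[0.002,0.01,0,0,0.004,0.021,0,0,0.004,0.021,-0.01,0,0.004,0.021,-0.016,0,0.004,0.021,-0.016,0,0.004,0.021,-0.016,0]'

```text
time: 7.73
tool_pos: [0.4882, 0.2264, 0.0217]
tool_rot: [[0.987, -0.162, -0.0], [-0.162, -0.987, 0.0], [-0.0, -0.0, -1.0]]
contact_force: [-0.1, -0.2, -0.8]
grip_width: 0.0287
grasp_force: 15.7
```

Emit:
carry_out --rows '[0,0,-0.003,0,0,0,-0.006,0,0,0,-0.006,0,0,0,-0.006,0]'

```text
time: 8.07
tool_pos: [0.4882, 0.2264, 0.021]
tool_rot: [[0.987, -0.162, -0.0], [-0.162, -0.987, 0.0], [-0.0, -0.0, -1.0]]
contact_force: [-0.3, 0.2, -0.1]
grip_width: 0.0285
grasp_force: 15.7
```

Emit:
carry_out --rows '[0,0,-0.002,0,0,0,-0.002,0,0,0,-0.002,0]'

```text
time: 8.32
tool_pos: [0.4882, 0.2264, 0.0208]
tool_rot: [[0.987, -0.162, 0.0], [-0.162, -0.987, 0.0], [0.0, -0.0, -1.0]]
contact_force: [-0.1, 0.0, -0.5]
grip_width: 0.0287
grasp_force: 15.7
```

Emit:
carry_out --rows '[0,0,-0.003,0,0,0,-0.003,0,0,0,-0.003,0]'

```text
time: 8.57
tool_pos: [0.4882, 0.2264, 0.0206]
tool_rot: [[0.987, -0.162, 0.0], [-0.162, -0.987, 0.0], [0.0, -0.0, -1.0]]
contact_force: [-1.1, -1.4, 3.8]
grip_width: 0.0286
grasp_force: 15.5
```

Emit:
carry_out --rows '[0,0,-0.003,0,0,0,-0.003,0,0,0,-0.003,0]'

```text
time: 8.82
tool_pos: [0.4883, 0.2264, 0.0205]
tool_rot: [[0.987, -0.162, 0.0], [-0.162, -0.987, 0.0], [0.0, -0.0, -1.0]]
contact_force: [-2.8, -1.9, 10.5]
grip_width: 0.0282
grasp_force: 15.3
```

Emit:
carry_out --rows '[0,0,0.004,0,0.03,-0.005,0.004,0,0.06,-0.01,0.004,0,0.09,-0.015,0.004,0,0.12,-0.02,0.004,0,0.15,-0.025,0.004,0,0.18,-0.03,0.004,0,0.18,-0.03,0.004,0]'

```text
time: 9.48
tool_pos: [0.5108, 0.2226, 0.0206]
tool_rot: [[0.987, -0.163, 0.001], [-0.163, -0.987, 0.0], [0.001, -0.0, -1.0]]
contact_force: [3.1, -1.0, 4.2]
grip_width: 0.0286
grasp_force: 16.1
```

```bash
python3 - <<'E'
from cell import *
from h import *
T=capture("top");pickle.dump(T,open("c4.pkl","wb"))
o=cv2.resize(T["frame"][162:222,172:232],(600,600),interpolation=2)
cv2.imwrite("pics/slide.png",o[:,:,::-1])
E
```

```text
(no output)
```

View pics/slide.png

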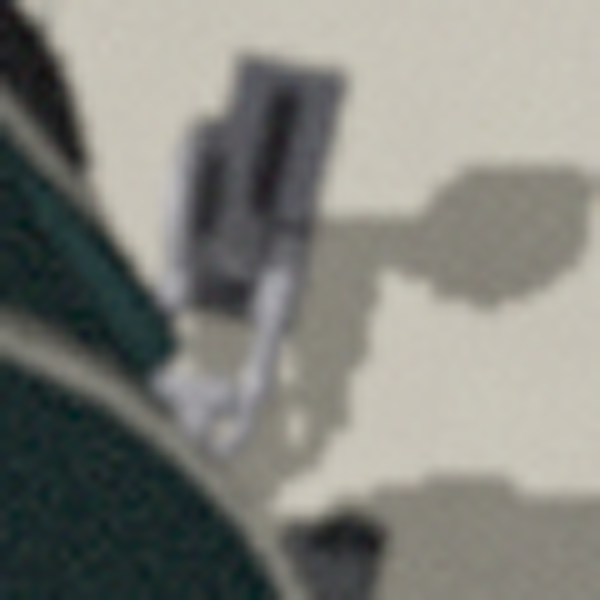

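```bash
python3 - <<'E'
from h import *
T=pickle.load(open("c4.pkl","rb"))
P=lambda x,y,z:plane(T,172+x/10-.45,162+y/10-.45,z)[:2]
o=np.array([.6046,.2038]);t=np.radians(-9.6);a=np.array([np.cos(t),np.sin(t)]);n=np.array([-a[1],a[0]])
for nm,p,z in[("tipRout",(302,278),.0285),("tipLout",(157,290),.0285),("Rout380",(266,380),.0285),("throatL",(165,385),.029),("throatR",(235,400),.029),("slotfar",(287,97),.015),("shadow tang edge",(238,245),.015),("disc left near",(175,300),.06)]:
    w=P(*p,z);print(nm,"along %.1f lat %.1f mm"%tuple(1000*np.array([(w-o)@a,(w-o)@n])))
s=np.array([.5108,.2226]);print("tcp",(s-o)@a,(s-o)@n)
E
```

```text
tipRout along -20.4 lat -15.3 mm
tipLout along -27.9 lat 12.8 mm
Rout380 along -42.2 lat -12.7 mm
throatL along -46.8 lat 6.8 mm
throatR along -47.4 lat -7.6 mm
slotfar along 19.6 lat -0.3 mm
shadow tang edge along -12.8 lat 2.8 mm
disc left near along -36.3 lat -0.9 mm
tcp -0.09562168071547608 0.002893817054955086
```

Jaws are straddling the plate end, centred within about 1 mm. Continuing.

Emit:
carry_out --rows '[0.02,-0.002,0.002,0,0.04,-0.005,0.002,0,0.06,-0.008,0.002,0,0.08,-0.011,0.002,0,0.1,-0.014,0.002,0,0.12,-0.018,0.002,0,0.12,-0.018,0.002,0,0.12,-0.018,0.002,0]'

```text
time: 10.2
tool_pos: [0.5243, 0.2205, 0.0207]
tool_rot: [[0.987, -0.163, 0.0], [-0.163, -0.987, 0.0], [-0.0, -0.0, -1.0]]
contact_force: [-0.5, -0.7, -1.3]
grip_width: 0.0288
grasp_force: 15.7
```

Emit:
carry_out --rows '[0.01,-0.002,-0.001,0,0.02,-0.004,-0.001,0,0.03,-0.005,-0.001,0,0.04,-0.006,-0.001,0,0.04,-0.006,-0.001,0]'

```text
time: 10.62
tool_pos: [0.5293, 0.2199, 0.0207]
tool_rot: [[0.987, -0.163, 0.0], [-0.163, -0.987, 0.0], [0.0, -0.0, -1.0]]
contact_force: [0.6, 0.3, -0.6]
grip_width: 0.0285
grasp_force: 15.7
```

Emit:
carry_out --rows '[0.006,-0.001,0,0,0.012,-0.002,0,0,0.018,-0.003,0,0,0.024,-0.004,0,0,0.024,-0.004,0,0]'

```text
time: 11.03
tool_pos: [0.532, 0.2194, 0.0207]
tool_rot: [[0.987, -0.163, 0.0], [-0.163, -0.987, 0.0], [0.0, -0.0, -1.0]]
contact_force: [0.4, 0.6, 1.2]
grip_width: 0.0282
grasp_force: 15.7
```

```bash
python3 - <<'E'
from h import *
d=pickle.load(open("c0.pkl","rb"));T,S=d["top"],d["side"]
o=np.array([.6045,.205]);t=np.radians(-9.4);a=np.array([np.cos(t),np.sin(t)]);n=np.array([-a[1],a[0]])
def show(nm,c,u,v):
    q,r=ray(c,u,v);k=-((q[:2]-o)@n)/(r[:2]@n);w=q+k*r;print(nm,"along %.1f z %.1f"%(1000*(w[:2]-o)@a,1000*w[2]))
tp=lambda x,y:(180+x/10-.45,160+y/10-.45)
sp=lambda x,y:(145+(x-400)/8-.45,260+y/8-.45)
show("top disc",T,*tp(112,212));show("side disc c",S,*sp(592,220));show("side disc top",S,*sp(550,122));show("side low",S,*sp(640,315))
X=tri([T,S],[tp(112,212),sp(592,220)]);print(X,1000*(X[:2]-o)@a,1000*(X[:2]-o)@n)
for z in(.05,.061,.07):
  print(z,[1000*(plane(c,*p,z)[:2]-o)@a for c,p in((T,tp(112,212)),(S,sp(592,220)))])
E
```

```text
top disc along -13.8 z 58.0
side disc c along -6.2 z 34.4
side disc top along -0.2 z 63.1
side low along -17.1 z 10.6
[0.59357511 0.20997518 0.04383435] -11.590771195640695 3.124055579101701
0.05 [np.float64(-11.789446154137849), np.float64(-17.769497510041337)]
0.061 [np.float64(-14.519581182966707), np.float64(-25.87606735625822)]
0.07 [np.float64(-16.753328024735804), np.float64(-32.508715412254034)]
```

Emit:
carry_out --rows '[0.002,0,0,0,0.004,-0.001,0,0,0.004,-0.001,0,0]'

```text
time: 11.28
tool_pos: [0.5324, 0.2193, 0.0207]
tool_rot: [[0.987, -0.162, -0.0], [-0.162, -0.987, 0.0], [-0.0, -0.0, -1.0]]
contact_force: [-0.1, -0.5, 0.7]
grip_width: 0.0285
grasp_force: 15.6
```

Emit:
carry_out --rows '[0.002,0,0,0,0.004,-0.001,0,0,0.004,-0.001,0,0]'

```text
time: 11.53
tool_pos: [0.5329, 0.2192, 0.0206]
tool_rot: [[0.987, -0.162, -0.0], [-0.162, -0.987, 0.0], [-0.0, -0.0, -1.0]]
contact_force: [-0.8, 0.7, 0.2]
grip_width: 0.0284
grasp_force: 15.6
```

Emit:
carry_out --rows '[0.002,0,0,0,0.004,-0.001,0,0,0.004,-0.001,0,0]'

```text
time: 11.78
tool_pos: [0.5334, 0.2191, 0.0207]
tool_rot: [[0.987, -0.162, 0.0], [-0.162, -0.987, 0.0], [-0.0, -0.0, -1.0]]
contact_force: [0.1, -0.9, -0.3]
grip_width: 0.0283
grasp_force: 15.6
```

Emit:
carry_out --rows '[0.002,0,0,0,0.004,-0.001,0,0,0.004,-0.001,0,0]'

```text
time: 12.03
tool_pos: [0.5338, 0.2189, 0.0207]
tool_rot: [[0.987, -0.162, -0.0], [-0.162, -0.987, 0.0], [-0.0, -0.0, -1.0]]
contact_force: [-0.6, 0.2, 0.7]
grip_width: 0.0284
grasp_force: 15.6
```

Emit:
carry_out --rows '[0.002,0,0,0,0.004,-0.001,0,0,0.004,-0.001,0,0]'

```text
time: 12.28
tool_pos: [0.5342, 0.2189, 0.0206]
tool_rot: [[0.987, -0.162, -0.0], [-0.162, -0.987, 0.0], [-0.0, -0.0, -1.0]]
contact_force: [-1.7, 0.2, 2.1]
grip_width: 0.0285
grasp_force: 15.4
```

Emit:
carry_out --rows '[0.001,0,0,0,0.003,0,0,0,0.003,0,0,0]'

```text
time: 12.53
tool_pos: [0.5342, 0.2189, 0.0206]
tool_rot: [[0.987, -0.162, -0.001], [-0.162, -0.987, -0.0], [-0.001, 0.0, -1.0]]
contact_force: [-4.5, -0.2, 3.9]
grip_width: 0.0284
grasp_force: 14.9
```

Contact: the TCP has stalled and the x force is -4.5 N. Holding steady.

Emit:
carry_out --rows '[0,0,0,0,0,0,0,0,0,0,0,0,0,0,0,0]'

```text
time: 12.87
tool_pos: [0.5342, 0.2189, 0.0206]
tool_rot: [[0.987, -0.162, -0.001], [-0.162, -0.987, -0.0], [-0.001, 0.0, -1.0]]
contact_force: [-4.0, 0.8, 3.6]
grip_width: 0.0286
grasp_force: 14.9
```

Emit:
carry_out --rows '[0,0,0,0,0,0,0,0,0,0,0,0,0,0,0,0]'

```text
time: 13.2
tool_pos: [0.5342, 0.2189, 0.0206]
tool_rot: [[0.987, -0.162, -0.001], [-0.162, -0.987, -0.0], [-0.001, 0.0, -1.0]]
contact_force: [-4.9, 1.3, 3.9]
grip_width: 0.0283
grasp_force: 14.9
```

Emit:
carry_out --rows '[0.0006,0,0,0,0.0006,0,0,0,0.0006,0,0,0,0.0006,0,0,0,0.0006,0,0,0,0.0006,0,0,0,0.0006,0,0,0,0.0006,0,0,0]'

```text
time: 13.87
tool_pos: [0.5343, 0.2189, 0.0206]
tool_rot: [[0.987, -0.162, -0.001], [-0.162, -0.987, -0.0], [-0.001, 0.0, -1.0]]
contact_force: [-6.1, 1.2, 3.4]
grip_width: 0.0281
grasp_force: 14.9
```

Emit:
carry_out --rows '[0,0,0,0,0,0,0,0,0,0,-0.002,0,0,0,-0.002,0]' --hand 0.26

```text
time: 14.2
tool_pos: [0.5339, 0.219, 0.0203]
tool_rot: [[0.987, -0.162, -0.001], [-0.162, -0.987, -0.0], [-0.001, 0.0, -1.0]]
contact_force: [-7.4, 0.8, 5.2]
grip_width: 0.0313
grasp_force: 12.6
```

Emit:
carry_out --rows '[0,0,0,0,0,0,-0.002,0,0,0,-0.003,0,0,0,-0.003,0]' --hand 0.2

```text
time: 14.53
tool_pos: [0.5337, 0.2189, 0.02]
tool_rot: [[0.987, -0.162, -0.002], [-0.162, -0.987, -0.0], [-0.002, 0.001, -1.0]]
contact_force: [-9.6, 0.9, 7.2]
grip_width: 0.0342
grasp_force: 9.4
```

Emit:
carry_out --rows '[-0.003,0,0,0,-0.005,0.001,0.001,0,-0.005,0.001,0.001,0]'

```text
time: 14.78
tool_pos: [0.5337, 0.2189, 0.0201]
tool_rot: [[0.987, -0.162, -0.001], [-0.162, -0.987, -0.0], [-0.001, 0.0, -1.0]]
contact_force: [-6.3, 0.9, 2.2]
grip_width: 0.0342
grasp_force: 9.6
```

Emit:
carry_out --rows '[-0.002,0,0,0,-0.004,0,0,0,-0.004,0,0,0,-0.004,0,0,0]' --hand 0.16

```text
time: 15.12
tool_pos: [0.5339, 0.2189, 0.0202]
tool_rot: [[0.987, -0.163, 0.0], [-0.163, -0.987, 0.0], [0.0, -0.0, -1.0]]
contact_force: [0.2, -0.5, 0.0]
grip_width: 0.0359
grasp_force: 0.0
```

Emit:
carry_out --rows '[0,0,0,0,0,0,0,0,0,0,0,0,0,0,0,0]' --hand 0

```text
time: 15.45
tool_pos: [0.5337, 0.2189, 0.0202]
tool_rot: [[0.987, -0.162, 0.0], [-0.162, -0.987, 0.0], [0.0, -0.0, -1.0]]
contact_force: [-0.3, -0.8, 0.3]
grip_width: 0.0429
grasp_force: 0.0
```

```bash
python3 - <<'E'
from cell import *
from h import *
s=observe();print(s["tool_pos"],s["contact_force"],s["grip_width"],s["grasp_force"])
T=capture("top");S=capture("side")
o=np.zeros((600,800,3),np.uint8)
o[:,:400]=cv2.resize(T["frame"][165:225,180:220],(400,600),interpolation=2);o[:,400:]=cv2.resize(S["frame"][240:360,140:220],(400,600),interpolation=2)
cv2.imwrite("pics/rel.png",o[:,:,::-1])
E
```

```text
[0.53365594 0.21894525 0.02018034] [-0.31914137 -0.77027463  0.26063947] 0.04287052635567766 0.0
```

Fingers are free. The grip was still loaded at 34.2 mm and free by 35.9 mm, which matches recess engagement at about 35 mm. Opening a bit more and withdrawing straight up.

Emit:
carry_out --rows '[0,0,0,0,0,0,0,0,0,0,0.05,0,0,0,0.15,0,0,0,0.35,0,0,0,0.6,0,0,0,0.9,0,0,0,1,0,0,0,1,0]' --hand -0.15

```text
time: 16.3
tool_pos: [0.5353, 0.2197, 0.1448]
tool_rot: [[0.987, -0.163, 0.006], [-0.163, -0.987, 0.002], [0.005, -0.003, -1.0]]
contact_force: [0.5, -0.0, 0.5]
grip_width: 0.0492
grasp_force: 0.0
```

Emit:
carry_out --rows '[-0.2,-0.2,0.2,0,-0.4,-0.4,0.4,0,-0.6,-0.7,0.4,0,-0.8,-1,0.4,0,-0.8,-1,0.4,0]'

```text
time: 16.72
tool_pos: [0.4342, 0.0937, 0.1882]
tool_rot: [[0.986, -0.167, -0.001], [-0.167, -0.986, -0.002], [-0.001, 0.003, -1.0]]
contact_force: [1.9, -0.2, -0.2]
grip_width: 0.0492
grasp_force: 0.0
```

Emit:
carry_out --rows '[0,-0.3,0,0,0,-0.6,0,0,0,-0.9,0,0,0,-1,0,0,0,-1,0,0,0,-1,0,0]'

```text
time: 17.22
tool_pos: [0.4374, -0.0214, 0.1883]
tool_rot: [[0.986, -0.164, -0.0], [-0.164, -0.986, 0.0], [-0.0, -0.0, -1.0]]
contact_force: [0.2, -0.4, 0.9]
grip_width: 0.0489
grasp_force: 0.0
```

```bash
python3 - <<'E'
from cell import *
from h import *
s=observe();print(s["time"],s["tool_pos"],s["contact_force"],abs(s["joint_vel"]).max())
T=capture("top");S=capture("side");pickle.dump({"top":T,"side":S},open("c5.pkl","wb"))
o=np.zeros((600,800,3),np.uint8)
o[:,:400]=cv2.resize(T["frame"][155:260,170:240],(400,600),interpolation=2);o[:,400:]=cv2.resize(S["frame"][230:350,140:220],(400,600),interpolation=2)
cv2.imwrite("pics/fin.png",o[:,:,::-1])
E
```

```text
17.2167 [ 0.43744517 -0.02139671  0.18826868] [ 0.1848766  -0.36728932  0.91584052] 1.4949603377948717
```

View pics/fin.png

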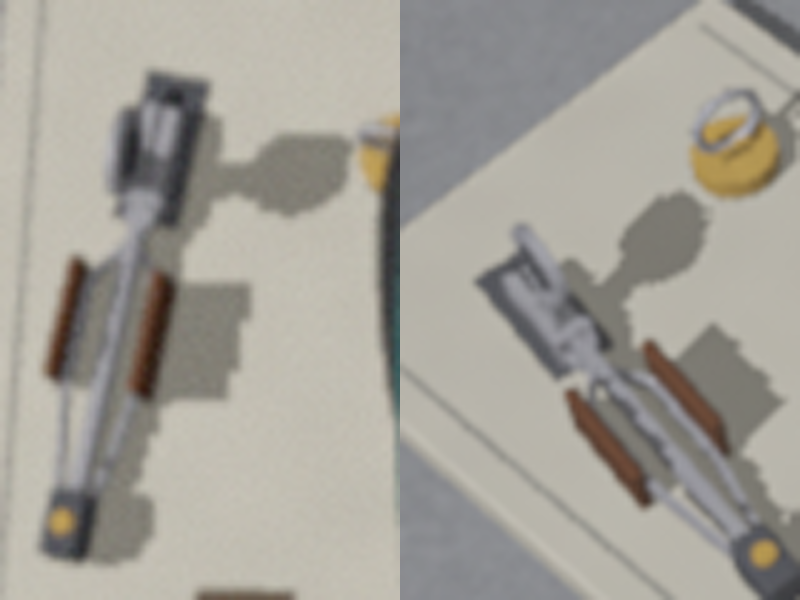

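The tweezers lie flat on the board, shut around the tang (top crop (155,150)), in line with the slot. The ring is undisturbed and the robot is clear. Handing in.

```bash
python3 -c "
from cell import *
print(close_job())"
```

```text
the job is handed in; nothing more can be done
None
```

The tweezers lie flat on the board, shut around the pendant's tang as a heat sink, and the job was handed in at about 17 s, but the result was not reported back: I felt the throat bear on the tang and held about 4–6 N for over a second, though the measured x force on the tool rose briefly to about 9.6 N while letting them close, near the 10 N bending limit.

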